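# Set a blank on the bench hook for sawing

### The job

The thin pale blank lying askew on the bench hook is to be sawn at its pencil line. Pushing with the fingertips, never picking it up, bring its far long edge snug against the hook's fence and slide it along to the right (as the robot sees it) until the pencil line stands just past the hook's right-hand end, by about 5 mm, with the waste overhanging. Leave it lying there flat and square to the fence, and leave the other tools and pieces on the bench where they are.

Things in the scene. Friction and masses are not known exactly. Their poses are not given: they have to be found in the camera images.
- hook: the bench hook, a sawing board fixed on the bench top (55 mm above the table). Origin: middle of the bed's underside, on the bench top; z up, x away from the robot and square to the fence, y along the fence to the left. Bed 190 mm deep (x), 300 mm long (y -150 to 150), 18 mm thick, top at z 18 mm. Fence along the far side, full length, 30 mm wide, 30 mm above the bed, near face at x 65 mm
- hook_end (a point): the point on top of the bed where the fence's near face meets the hook's right-hand end (hook frame x 65, y -150, z 18 mm), axes as hook
- blank: the thin pale wooden blank, 70 mm wide (its x), 200 mm long (its y), 8 mm thick, about 80 g, lying loose on the bed, up to 9 degrees askew, its nearest corner 5 to 32 mm short of the fence. Origin in the middle of its underside; z up, x across it towards the fence, y along it to the left. Slides on the bed with wood friction
- cut_line (a point): middle of the pencil line, 2.5 mm wide, drawn straight across the top of the blank 28 mm from its right-hand end (blank frame x 0, y -72, z 8 mm)
- blank_back_left (a point): left end of the blank's long far edge, on the top face (blank frame x 35, y 100, z 8 mm)
- blank_back_right (a point): right end of the blank's long far edge, on the top face (blank frame x 35, y -100, z 8 mm)
- gouge_a: bystander: first carving gouge, turned wooden handle and straight steel blade, 250 mm long, 27 mm thick; lies on the bench top to the right of the hook, handle towards the robot. Origin on its underside
- gouge_b: bystander: second carving gouge, broader blade, 250 mm long; lies near the bench top's right end. Origin on its underside
- saw: bystander: small back saw lying flat, 345 mm long, brass back, dark wooden handle; on the bench top behind and to the right of the hook. Origin on its underside
- square: bystander: try square lying flat, wooden stock 115 mm, steel blade 150 mm; on the bench top behind the hook. Origin on its underside
- pencil: bystander: flat carpenter's pencil, 175 x 14 x 8 mm; lies on the bench top just behind the hook's fence. Origin on its underside
- cup: bystander: half-carved wooden cup with a stub handle, 72 mm across, 55 mm tall; stands on the bench top to the left of the hook. Origin on its underside
- mallet: bystander: round carver's mallet standing on its head, 94 mm across, 217 mm tall; at the left of the bench top. Origin on its underside
There are look-alikes about, which are no part of the job. Leave any orange or purple look-alike of the blank alone.

How it is judged (in metres and radians):
At the end, for the whole second after the job is handed in: The blank lies flat and still on the hook's bed, both ends of its far edge within 4 mm of the fence's face, and the middle of the pencil line 0 to 11 mm beyond the hook's right-hand end (y of cut_line in the frame of hook_end between -0.011 and 0 m and x of each of blank_back_left, blank_back_right in the frame of hook_end above -0.004 m and z of blank in the frame of hook between 0.015 and 0.021 m and angle between blank's own z axis and vertical below 0.03 rad and linear speed of blank below 0.01 m/s); the robot touches nothing.
It fails at once if the blank is lifted more than 6 mm off the bed (z of blank in the frame of hook above 0.024 m).
It fails at once if the blank is tipped or knocked off the bed (angle between blank's own z axis and vertical above 0.15 rad or z of blank in the frame of hook below 0.01 m).
It fails at once if another tool or piece on the bench is shifted by more than 20 mm (distance of any of gouge_a, gouge_b, saw, square, pencil, cup, mallet from where it was at the start of the episode above 0.02 m).
It also fails if it takes over 59 s, if anything falls off the work surface, if the arm or the gripper's body presses on something with over 40 N, if the wrist force passes 120 N, or if a joint passes its speed limit or range.

### The arm

A 6-joint arm with a two-finger parallel gripper is mounted at the origin on the work surface. World frame = base frame: x ahead of the robot, y to its left, z up, the work surface at z = 0. Lengths are in mm, angles in rad, forces in N, time in s.
With the tool pointing down it reaches from about 325 to 850 mm from the base axis. Payload 4.4 kg.
Tool frame: the origin (TCP) lies on the centre line of the jaws, within the pads' length; the fingertips stand 22 mm ahead of it and the grasp point (between the pads) lies 3 mm ahead of it; z points along the fingers, x is the direction in which the jaws open and shut, and the axes are right-handed (so a half turn about z gives the same grasp; the last joint's range is limited). The gripper opens to 94 mm and grips with 3 to 60 N. Pads are 16 mm wide; open, the fingers measure 119 mm over their backs; the gripper's body (75 mm by 177 mm) begins 78 mm behind the grasp point.
Start: joints at [1.083, 0.207, 1.542, -0, 1.393, -0.15], TCP at [190.029, 542.694, 227.447] pointing down, gripper open.
Joint ranges: [-2.73, 2.73], [-0.86, 2.22], [0.23, 2.46], [-1.11, 4.25], [0.08, 2.63], [-2.82, 2.82]. Speed limits (rad/s): [2.79, 2.79, 3.14, 3.14, 3.14, 3.14].

### API

Orientations are given as a rotation vector (axis times angle).
In Python, from cell import * gives the robot as it stands. The module is installed in compiled form; this text tells all that it offers. Calls block until the motion is done:
- move_pose(position, orientation): joint-space move of the TCP to a pose.
- move_l(position, velocity=150, orientation=None): straight line of the TCP; orientation=None keeps the orientation; velocity is the mean speed in mm/s.
- move_j(angles): joint-space move.
- ungrasp() and close_gripper(newtons=None): open the fingers fully, or close them until they stop; newtons is the grip in N (None keeps the last).
- dwell(seconds).
- ik(position, orientation): joint angles nearest the present ones, or None.
- camera(name): name is "side" or "top"; returns the picture (420x560x3 uint8, blue, green, red); there is no depth.
- camera_info(name): a dict with "intrinsics" (3x3 intrinsics, pixels), "k1" (the pictures are not rectified: a ray, as slopes to the right and down, at radius r is drawn at 1 + k1 r^2 times it, then the intrinsics apply), "eye" and "orientation" of the camera in the world. Camera axes: x right, y down, z forward; pixel columns grow to the right and rows downward; lengths in mm; the calibration is good to about 2 mm. A picture is of the moment at which its call begins. camera_info takes no time and is no camera call.
A pose or a line that the arm cannot do raises Unreachable and nothing moves.
- finish_job(): hands the job in, once; it reports no verdict.
Readings, each from a call of its own:
- get_t(): time.
- get_joints(): joint angles.
- get_qd(): joint speeds.
- get_tau(): joint torques, N m.
- get_ee_pos(): TCP position.
- get_tool_rot(): TCP orientation.
- get_force(): force on the tool from outside, world axes, zero at the start.
- get_wrist_torque(): the same for the moment, N m.
- get_grip_width(): finger opening in mm.
Only numpy, scipy, OpenCV 4.12 (cv2) and the standard library are available. Lean on these libraries where they do the work, as an engineer would, in place of code of your own. Each camera call takes 0.05 s, during which the arm holds its last target. There are 200 camera calls.

## Working session

There is one attempt and no reset: what is moved stays moved. The work goes in short steps, each a Python script; the robot and the scene stay as the last script left them, time stands still between calls to the robot, and variables do not carry over. Pictures are saved under pics/ and viewed, about 8 in all and at most 12, crops included, and the job is handed in when it is done.

```bash
mkdir -p pics; python3 - <<'E'
from cell import *
import cv2,numpy as np
for n in("top","side"):
    cv2.imwrite(f"pics/{n}0.png",camera(n)); i=camera_info(n); print(n,i)
print(get_t(),get_tool_rot(),get_grip_width())
E
```

```text
top {'intrinsics': array([[456.17969043,   0.        , 274.85778301],
       [  0.        , 456.17969043, 205.6744471 ],
       [  0.        ,   0.        ,   1.        ]]), 'k1': 0.05231314967385108, 'eye': array([ 407.92511998,  -13.59895305, 1559.33698017]), 'orientation': array([-2.22197337,  2.178435  , -0.04607414])}
side {'intrinsics': array([[501.60119018,   0.        , 281.0033864 ],
       [  0.        , 501.60119018, 204.0857151 ],
       [  0.        ,   0.        ,   1.        ]]), 'k1': -0.18888842650687024, 'eye': array([-280.04038676, -800.37857009,  756.56601964]), 'orientation': array([-1.99850543,  0.82457699, -0.44150534])}
0.1 [ 2.56155562  1.81716906 -0.0028275 ] 94.09013834007041
```

View pics/top0.png

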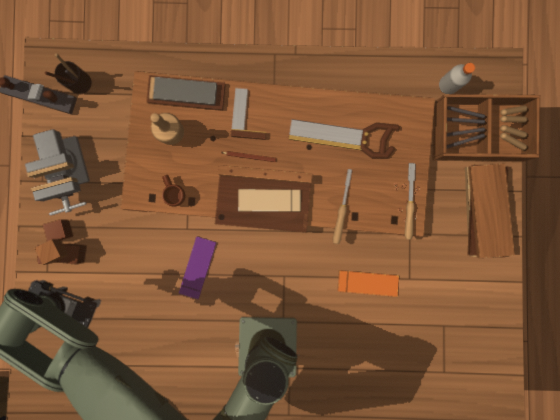

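View pics/side0.png

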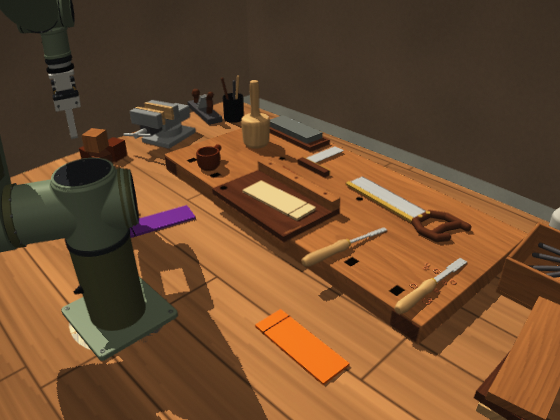

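The top view shows the blank at about (238–301, 188–213) and the hook at (216–313, 175–230). Gouge_a starts about 20 px to the right of the hook. I'll enlarge both views and measure.

```bash
cat > h.py <<'E'
from cell import *
import cv2,numpy as np
from scipy.spatial.transform import Rotation as R
from scipy.optimize import brentq
def ray(n,uv):
    i=camera_info(n);K=i["intrinsics"]
    x=np.array([(uv[0]-K[0,2])/K[0,0],(uv[1]-K[1,2])/K[1,1]]);rd=np.hypot(*x)
    r=brentq(lambda r:r*(1+i["k1"]*r*r)-rd,0,1.2) if rd>1e-9 else 0
    x=x*(r/rd if rd>1e-9 else 1)
    return i["eye"],R.from_rotvec(i["orientation"]).apply([x[0],x[1],1])
def onz(n,uv,z):
    e,d=ray(n,uv);return e+d*(z-e[2])/d[2]
def px(n,p):
    i=camera_info(n);c=R.from_rotvec(i["orientation"]).inv().apply(np.array(p,float)-i["eye"])
    x=c[:2]/c[2];x=x*(1+i["k1"]*(x@x));return i["intrinsics"][:2,:2]@x+i["intrinsics"][:2,2]
def blank(n,img,box):
    x0,y0,x1,y1=box;c=img[y0:y1,x0:x1];hsv=cv2.cvtColor(c,cv2.COLOR_BGR2HSV)
    m=cv2.inRange(hsv,(15,30,150),(35,170,255))
    m=cv2.morphologyEx(m,cv2.MORPH_CLOSE,np.ones((5,5)))
    k=max(cv2.findContours(m,cv2.RETR_EXTERNAL,cv2.CHAIN_APPROX_NONE)[0],key=cv2.contourArea)
    return k.reshape(-1,2)+[x0,y0]
def rect(n,img,box):
    k=blank(n,img,box);P=np.array([onz(n,p,81)[:2] for p in k],np.float32)
    return cv2.minAreaRect(P)
E
python3 - <<'E'
from h import *
t=cv2.imread("pics/top0.png");s=cv2.imread("pics/side0.png")
r=rect("top",t,(210,170,320,235));print("top",r,cv2.boxPoints(r))
r=rect("side",s,(215,160,345,240));print("side",r,cv2.boxPoints(r))
a=cv2.resize(t[165:240,205:325],None,fx=6,fy=6,interpolation=cv2.INTER_CUBIC)
b=cv2.resize(s[150:245,210:345],None,fx=5.5,fy=5.5,interpolation=cv2.INTER_CUBIC)
cv2.imwrite("pics/a.png",cv2.convertScaleAbs(a,alpha=1.8));cv2.imwrite("pics/b.png",cv2.convertScaleAbs(b,alpha=1.8))
E
```

```text
top ((489.46197509765625, 7.968788146972656), (68.23904418945312, 198.07286071777344), 1.1318367719650269) [[453.39285  106.311935]
 [457.3054   -91.72229 ]
 [525.5311   -90.37436 ]
 [521.6185   107.65987 ]]
side ((486.8552551269531, 5.499031066894531), (72.55977630615234, 203.0768585205078), 0.7575368881225586) [[449.23608  106.54893 ]
 [451.92096  -96.510185]
 [524.4744   -95.550865]
 [521.78955  107.50825 ]]
```

View pics/a.png

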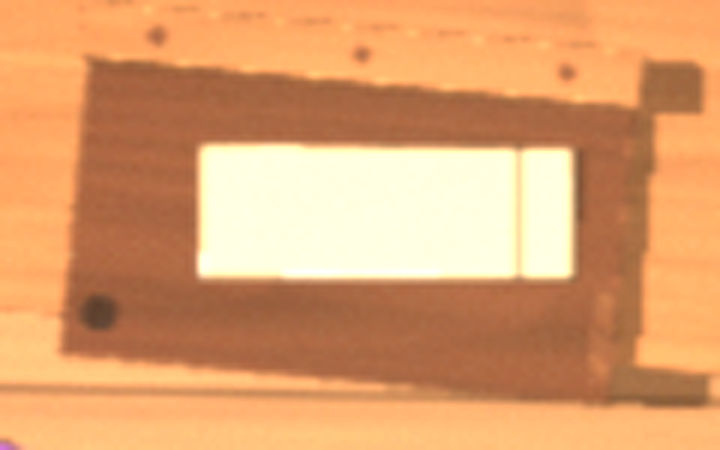

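View pics/b.png

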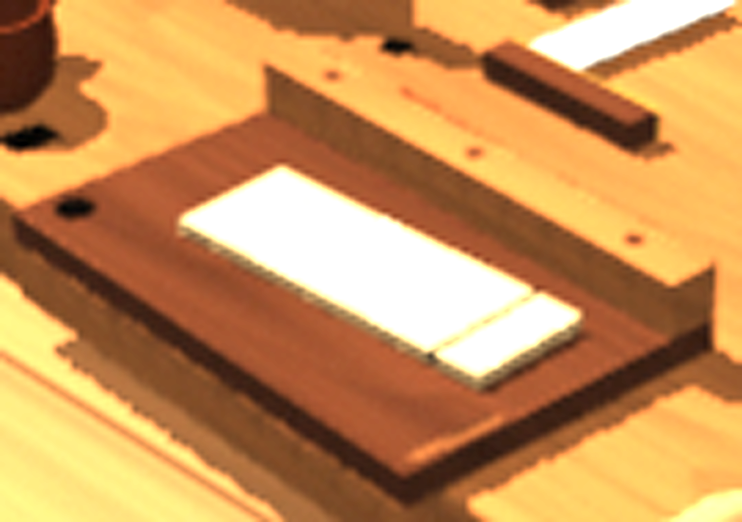

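The crops show the hook corners clearly. In the top crop they are (62,352), (607,403), and the fence's top edge from (90,58) to (640,106). In the side crop they are (15,218), (404,472), and the fence top from (266,66) to (674,288). I'll fit the hook pose separately in each camera and express the blank relative to it.

```bash
cat > fit.py <<'E'
from h import *
from scipy.optimize import least_squares
H=np.array([[-95,150,18],[-95,-150,18],[65,150,48],[65,-150,48.]])
pk={"top":(np.array([[62,352],[607,403],[90,58],[640,106]]),6,(205,165)),
    "side":(np.array([[15,218],[404,472],[266,66],[674,288]]),5.5,(210,150))}
def hooks():
    o={}
    for n,(c,f,p0) in pk.items():
        uv=(c+.5)/f-.5+p0
        W=np.array([onz(n,q,55+h[2])[:2] for q,h in zip(uv,H)])
        def res(p):
            M=np.array([[np.cos(p[2]),-np.sin(p[2])],[np.sin(p[2]),np.cos(p[2])]])
            return (H[:,:2]@M.T+p[:2]-W).ravel()
        r=least_squares(res,[490,0,0.]);o[n]=(r.x,r.fun)
    return o
def tohook(P,h):
    c,s=np.cos(h[2]),np.sin(h[2]);return (np.asarray(P)-h[:2])@np.array([[c,-s],[s,c]])
def toworld(P,h):
    c,s=np.cos(h[2]),np.sin(h[2]);return np.asarray(P)@np.array([[c,s],[-s,c]])+h[:2]
E
python3 - <<'E'
from fit import *
B={"top":(210,170,320,235),"side":(215,160,345,240)}
for n,(h,e) in hooks().items():
    print(n,h.round(3),e.round(1))
    r=rect(n,cv2.imread(f"pics/{n}0.png"),B[n]);print(tohook(cv2.boxPoints(r),h).round(1), tohook(r[0],h))
# gouge_a pixels in top
for q in [(348,170),(337,240)]: print(onz("top",q,68))
E
```

```text
top [ 4.92097e+02  2.47220e+01 -7.40000e-02] [-0.6  0.6 -1.  -2.6  2.   3.7 -0.4 -1.6]
[[ -44.7   78.5]
 [ -26.1 -118.7]
 [  41.9 -112.3]
 [  23.3   84.9]] [ -1.38448411 -16.90274885]
side [ 4.88315e+02  2.07840e+01 -6.60000e-02] [ 0.5  3.1 -3.2 -6.4  1.9  4.6  0.8 -1.3]
[[ -44.6   83. ]
 [ -28.6 -119.4]
 [  43.7 -113.7]
 [  27.7   88.7]] [ -0.45167571 -15.34762781]
[ 592.08673374 -250.42053439   68.        ]
[ 362.43902849 -217.67814746   68.        ]
```

Both cameras agree. The hook yaw is about -0.07 rad, the blank is 5.4° askew, and its near corner is 22 mm from the fence. It needs to slide about 66 mm to the right. First I'll push squarely towards the fence with both open fingertips.

```bash
cat > mv.py <<'E'
from fit import *
h=hooks()["top"][0]
a=(np.pi/2+h[2])/2; O=[np.pi*np.cos(a),np.pi*np.sin(a),0]
def W(x,y,z): return [*toworld([x,y],h),z]
ux=toworld([1,0],h)-h[:2]; uy=toworld([0,1],h)-h[:2]
def here(): return tohook(get_ee_pos()[:2],h)
def press(x,x1,y,z,fmax,step=1.5):
    f0=np.array(get_force())[:2]
    while x<x1:
        x+=step; move_l(W(x,y,z),40); f=(np.array(get_force())[:2]-f0)@ux
        if f<-fmax: break
    print("press",round(x,1),here().round(1),"f",round(f,1),"t",round(get_t(),1))
E
python3 - <<'E'
from mv import *
print(get_force())
move_pose([400,250,230],O)
move_pose(W(-72,-17,170),O)
move_l(W(-72,-17,97.5),120)
print(get_force(),get_ee_pos(),get_t())
move_l(W(-20,-17,97.5),50)
print(get_force())
press(-20,0,-17,97.5,5)
print(get_force(),get_wrist_torque())
i=camera("side");cv2.imwrite("pics/s1.png",i);t=camera("top");cv2.imwrite("pics/t1.png",t)
a=cv2.resize(i[140:250,200:350],None,fx=4,fy=4);b=cv2.resize(t[160:240,205:325],None,fx=4,fy=4)
o=np.zeros((440,600,3),np.uint8);o=np.vstack([a[:280],cv2.copyMakeBorder(b,0,0,0,120,0)]) ;cv2.imwrite("pics/c1.png",cv2.convertScaleAbs(o,alpha=1.6))
E
```

```text
[ 1.00905811  0.61657382 -0.0512095 ]
[-0.46051315 -0.62890427  0.68843483] [419.71887536  13.39167632  98.06407719] 3.175
[-0.32704508 -0.08291218  0.95865351]
press -14.0 [-15.9 -17. ] f -5.3 t 5.4
[-5.65977355 -0.38096634  4.29505922] [0.07458115 1.06255437 0.32815755]
```

View pics/c1.png

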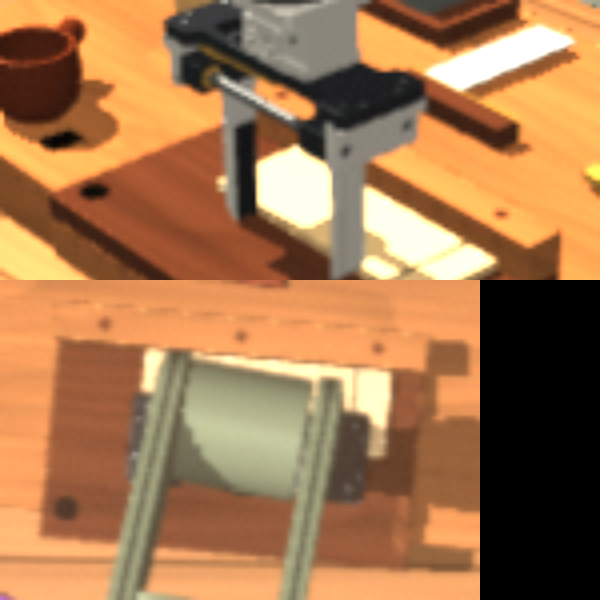

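Snug contact came with the tips 1 mm from where they were predicted, and the blank looks parallel to the fence. Next I'll close the fingers and push on the left end, stopping a little short, then look.

```bash
python3 - <<'E'
from mv import *
move_l(W(-30,-17,97.5),80); move_l(W(-30,-17,150),150)
close_gripper(5); print("w",get_grip_width())
move_l(W(30,118,150),200); move_l(W(30,118,98),120)
print(get_force())
for y in (90,60,36):
    move_l(W(30,y,98),60); print(here().round(1),np.round(get_force(),1))
move_l(W(30,60,98),100); move_l(W(30,60,150),150); move_l(W(-120,140,200),250)
i=camera("side");cv2.imwrite("pics/s2.png",i);t=camera("top");cv2.imwrite("pics/t2.png",t);print(get_t())
a=cv2.resize(i[160:250,230:360],None,fx=5,fy=5,interpolation=cv2.INTER_CUBIC)[:,:650]
b=cv2.resize(t[170:230,235:343],None,fx=6,fy=6,interpolation=cv2.INTER_CUBIC)
b=cv2.copyMakeBorder(b,0,0,0,2,0)[:150+130]
cv2.imwrite("pics/c2.png",cv2.convertScaleAbs(np.vstack([a[:310],b[:,:650]]),alpha=1.6))
E
```

```text
w 0.9610389398726593
[0.21336908 0.41270582 0.21708242]
[30.1 89.7] [-0.2 -1.   0. ]
[30.  59.7] [0.3 1.2 0.4]
[30.  35.6] [-0.  -0.2 -0. ]
12.875
```

View pics/c2.png

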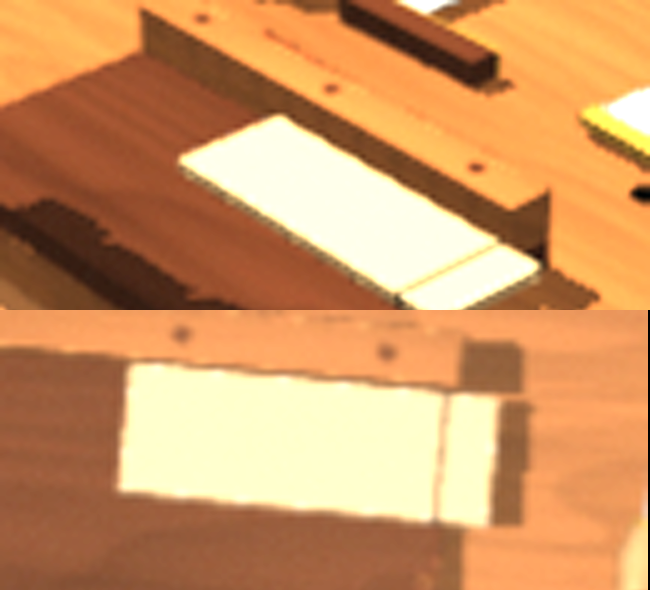

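The blank lies parallel along the fence with its waste overhanging. The pencil line sits at stacked-crop x≈446→437 in the top view, near the hook's end. I'll put numbers on that.

```bash
cat > chk.py <<'E'
from mv import *
def chk(s):
    hk=hooks()
    t=cv2.imread(f"pics/t{s}.png");i=cv2.imread(f"pics/s{s}.png")
    for n,im,box in(("top",t,(230,170,335,235)),("side",i,(230,170,345,245))):
        hh=hk[n][0]; r=rect(n,im,box)
        he=onz(n,(pk[n][0][3]+.5)/pk[n][1]-.5+pk[n][2],103)[:2]   # fence top right corner, picked directly
        B=tohook(cv2.boxPoints(r),hh); c=tohook(r[0],hh)
        print(n,np.round(r[1],1),"corners",B.round(1).tolist(),"c",c.round(1),"line y - end(fit)",round(c[1]-72+150,1),"line - picked end",round(c[1]-72-tohook(he,hh)[1],1))
E
python3 - <<'E'
from chk import *
chk(2)
for c in((446,392),(437,520)):
    print("line",tohook(onz("top",((c[0]+.5)/6-.5+235,(c[1]-310+.5)/6-.5+170),81)[:2],h))
t=cv2.imread("pics/t2.png");a=cv2.resize(t[175:240,290:345],None,fx=9,fy=9,interpolation=cv2.INTER_CUBIC)
a=cv2.convertScaleAbs(a,alpha=1.8)
# mark predicted bed right edge (z=73) and fence end
def cp(p): u=px("top",p);return tuple(int(v) for v in ((u-[290,175]+.5)*9-.5))
cv2.line(a,cp(W(-95,-150,73)),cp(W(-10,-150,73)),(0,0,255),1)
cv2.line(a,cp(W(65,-150,103)),cp(W(95,-150,103)),(255,0,0),1)
cv2.imwrite("pics/d.png",a)
E
```

```text
top [201.3  70. ] corners [[-6.8, -171.5], [63.2, -171.8], [64.1, 29.5], [-6.0, 29.8]] c [ 28.6 -71. ] line y - end(fit) 7.0 line - picked end 5.3
side [202.6  72.3] corners [[-7.5, -169.7], [64.9, -170.4], [66.9, 32.2], [-5.4, 32.9]] c [ 29.7 -68.8] line y - end(fit) 9.2 line - picked end 8.0
line [  63.5545965  -142.64766824]
line [  -5.99281147 -144.12259636]
```

View pics/d.png

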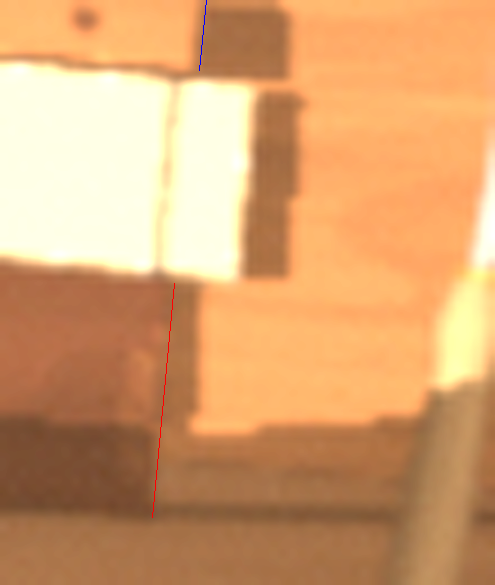

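The actual bed end sits about 1.5 mm inside the fitted line. The pencil line is therefore 5–8 mm short of the end, and 12 mm more travel puts it about 5 mm past. I'll push that far, then reseat against the fence with both tips.

```bash
python3 - <<'E'
from chk import *
move_l(W(30,70,150),250); move_l(W(30,70,98),120)
move_l(W(30,45,98),100); move_l(W(30,24,98),40); dwell(.2); print(here().round(1),np.round(get_force(),1))
move_l(W(30,50,98),100); move_l(W(30,50,150),150)
move_l(W(-40,-70,150),200); ungrasp(); print("w",get_grip_width())
move_l(W(-40,-80,97.5),100); move_l(W(-20,-80,97.5),60)
press(-20,-5,-80,97.5,6,1)
move_l(W(-45,-80,97.5),80); move_l(W(-45,-80,150),150); move_l(W(-120,140,200),250)
dwell(.3)
i=camera("side");cv2.imwrite("pics/s3.png",i);t=camera("top");cv2.imwrite("pics/t3.png",t);print(get_t())
chk(3)
a=cv2.resize(t[175:240,265:345],None,fx=7,fy=7,interpolation=cv2.INTER_CUBIC)
b=cv2.resize(i[190:250,260:340],None,fx=7,fy=7,interpolation=cv2.INTER_CUBIC)[:145+0]
b=cv2.resize(i[195:240,280:345],None,fx=3,fy=3,interpolation=cv2.INTER_CUBIC)
b=cv2.copyMakeBorder(b,0,0,0,a.shape[1]-b.shape[1],0)
cv2.imwrite("pics/e.png",cv2.convertScaleAbs(np.vstack([a,b]),alpha=1.7))
E
```

```text
[29.9 24.1] [ 0.   0.4 -0.1]
w 93.93818775575629
press -13 [-15.5 -80. ] f -8.0 t 21.7
24.2417
top [201.4  70.1] corners [[-5.3, -183.0], [64.8, -182.8], [64.2, 18.6], [-5.9, 18.4]] c [ 29.5 -82.2] line y - end(fit) -4.2 line - picked end -5.9
side [202.8  72.5] corners [[-6.5, -181.0], [66.0, -181.6], [67.6, 21.2], [-4.8, 21.8]] c [ 30.6 -79.9] line y - end(fit) -1.9 line - picked end -3.1
```

View pics/e.png

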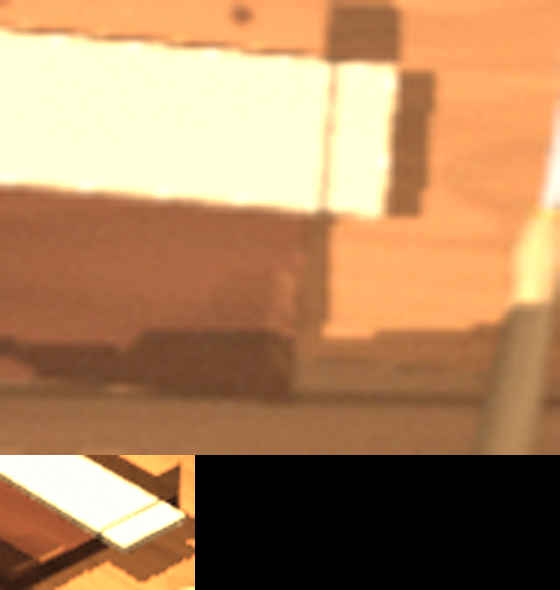

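The top view puts the line 4–6 mm past the end and the side view 2–3 mm. The far edge is square to the fence within 1 mm. As a last check I'll measure the hook's end directly from edge gradients in the first, unobstructed picture, and the pencil line from the last one.

```bash
python3 - <<'E'
from chk import *
t0=cv2.imread("pics/t0.png").astype(float);t3=cv2.imread("pics/t3.png").astype(float)
for x in(-85,-70,-55,-40,-20,0,20,40,55):
    ys=np.arange(-138,-162,-1.)
    pts=np.array([px("top",W(x,y,73)) for y in ys],np.float32)
    v=cv2.remap(t0.astype(np.float32),pts[None,:,0],pts[None,:,1],cv2.INTER_LINEAR)[0,:,2]
    print("bed",x,v[::2].round().astype(int))
for x in(5,30,55):
    ys=np.arange(-144,-164,-1.)
    pts=np.array([px("top",W(x,y,81)) for y in ys],np.float32)
    v=cv2.remap(t3.astype(np.float32),pts[None,:,0],pts[None,:,1],cv2.INTER_LINEAR)[0,:,2]
    print("line min y",x,ys[v.argmin()],v.round().astype(int))
for x in(72,80,88):
    ys=np.arange(-138,-162,-1.)
    pts=np.array([px("top",W(x,y,103)) for y in ys],np.float32)
    v=cv2.remap(t0.astype(np.float32),pts[None,:,0],pts[None,:,1],cv2.INTER_LINEAR)[0,:,2]
    print("fence",x,v[::2].round().astype(int))
E
```

```text
[ WARN:0@0.187] global loadsave.cpp:275 findDecoder imread_('pics/t0.png'): can't open/read file: check file path/integrity
Traceback (most recent call last):
AttributeError: 'NoneType' object has no attribute 'astype'
```

```bash
python3 - <<'E'
from chk import *
t0=cv2.imread("pics/top0.png").astype(np.float32);t3=cv2.imread("pics/t3.png").astype(np.float32)
def prof(im,x,z,a,b):
    pts=np.array([px("top",W(x,y,z)) for y in np.arange(a,b,-1.)],np.float32)
    return cv2.remap(im,pts[None,:,0],pts[None,:,1],cv2.INTER_LINEAR)[0,:,2].round().astype(int)
for x in(-85,-55,-40,0,40): print("bed",x,"y -138 step -2",prof(t0,x,73,-138,-166)[::2])
for x in(5,30,55):
    v=prof(t3,x,81,-144,-164);print("line min y",x,-144-v.argmin(),v)
for x in(72,80,88): print("fence",x,prof(t0,x,103,-138,-166)[::2])
E
```

```text
bed -85 y -138 step -2 [101 100  99  99  94  91  90  91  92  92  92  92  92  92]
bed -55 y -138 step -2 [ 98  98  99 100  97  92  91  91  94  94  96 103 118 138]
bed -40 y -138 step -2 [107 111 112 110 105 100  96  96  96  97 100 108 130 146]
bed 0 y -138 step -2 [ 98  98  98  98  98  97  97  95  95  95  99 110 131 145]
bed 40 y -138 step -2 [ 93  94  94  96  98  95  92  90  90  91  93 105 123 133]
line min y 5 -155 [213 213 212 212 211 204 195 185 177 170 163 159 170 180 191 197 203 209
 212 212]
line min y 30 -153 [214 213 213 211 209 207 197 183 168 163 166 169 174 185 196 206 208 210
 212 213]
line min y 55 -154 [213 213 212 212 210 207 205 192 179 164 160 168 175 183 191 200 209 210
 211 212]
fence 72 [156 156 154 149 129 111  94  92  91  92  92  91  91  91]
fence 80 [154 153 151 143 130 113  99  92  90  90  90  90  89  89]
fence 88 [146 146 145 140 131 118 109 102 103 102 101 100  99  98]
```

In the top view the hook's end is at y≈-147 and the line at -154, so the line is about 6–7 mm past. The side view says 2–3 mm. Every estimate is inside the 0–11 mm window, so I'm handing in.

```bash
python3 -c "
from cell import *
print(get_t(),get_ee_pos());finish_job()"
```

```text
24.2417 [382.95536377 172.82238753 199.93103023]
the job is handed in; nothing more can be done
```

The blank is snug against the fence and the pencil line is just past the hook's right-hand end. I handed the job in at 24.2 s; no verdict is reported.

**What I did:** I pushed the blank square to the fence with both open fingertips, then slid it right with the closed fingers in two pushes. I reseated it against the fence with about 8 N and backed the arm clear.

**Last checks:**
- **Far edge:** both ends measured within about 1 mm of the fence face in the top view. The side view put them 1–3 mm past the face, which is calibration error, and both views show the blank square to the fence within about 0.5°.
- **Pencil line:** the two cameras disagreed by a few millimetres. The top view put it 4–7 mm past the end, depending on the method, and the side view 2–3 mm. All are inside the 0–11 mm window.
- **Other pieces:** the arm's path stayed clear of them, but I did not measure their positions again afterwards.

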